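Set the scroll frame's kickstand and hold the frame upright

ROBOT

A 7-joint arm with a two-finger parallel gripper is mounted at the origin on the work surface. World frame = base frame: x ahead of the robot, y to its left, z up, the work surface at z = 0. Lengths are in m, angles in rad, forces in N, time in s.
With the tool pointing down it reaches from about 0.35 to 0.9 m from the base axis. Payload 8.1 kg.
Tool frame: the origin (TCP) lies at the very end of the fingers, on their centre line; the grasp point (between the pads) lies 19 mm behind it; z points along the fingers, y is the line along which they close (so a half turn about z gives the same grasp; the last joint's range is limited). The gripper opens to 92 mm and grips with 3 to 60 N. Pads are 19 mm wide; open, the fingers measure 130 mm over their backs; the gripper's body (75 mm by 190 mm) begins 47 mm behind the grasp point.
Start: joints at [1.123, 0.434, 0.025, 1.573, -0.012, 1.134, -0.075], TCP at [0.211, -0.588, 0.227] pointing down, gripper open.
Joint ranges: [-2.62, 2.62], [-0.44, 2.09], [-1.27, 1.32], [0.08, 2.57], [-1.32, 4.46], [0.12, 2], [-2.74, 2.74]. Speed limits (rad/s): [2.22, 2.22, 3.01, 3.01, 3.14, 3.14, 3.14].

INTERFACE

Orientations are given as a rotation vector (axis times angle).
In Python, from cell import arm gives the robot as it stands.
- The arm moves only by the tool jog_arm, never from a script. Its argument "rows" is a list of rows, each a list of 3 entries, a list of its own where there are three numbers: the shift along the world's x, y, z in cm, then the turn, a rotation vector about the world's x, y, z in degrees, then the opening, from 0 (shut) to 1 (fully open). A call has 1 to 8 rows; each row is the pose to reach, as a shift and turn from the pose commanded when the call began; what a row does not reach only later rows make up. A row lasts 1/8 s, in which the tool goes at most 62.5 mm and 10.7 degrees, less where a joint would pass 70% of its speed; a pose out of reach is approached as far as the arm can. A call with a gripper value outside its range is refused whole. The fingers move at their own pace and stop on an object; "newtons" is the grip in N (left out, the last holds). Time passes only in rows, so rows that repeat a pose let the fingers close. It gives the time, the measured TCP pose, the force, the opening and the grip force at its end, in the units of the state.
- arm.observe(): the state, without advancing time (a new reading comes with each control period).
- arm.get_image(name): name is "side" or "top" or "wrist"; returns a dict with "img" (420x560x3 uint8, red, green, blue), "depth" (420x560 float32, m along the optical axis (not along the pixel's ray), 0 where there is no reading), "fx", "fy", "cx", "cy" (pixels), "rvec" (rotation vector, rad) and "tvec" (3), from world to camera coordinates, as OpenCV has them; the wrist camera has in their place "mount" (4x4, takes a point from camera to tool coordinates, whose origin is the TCP and whose axes are the flange's). Camera axes: x right, y down, z forward; pixel columns grow to the right and rows downward; lengths in m; the calibration is good to about 2 mm. A picture is of the moment at which its call begins: read the wrist's pose just before it.
- arm.sign_off(): hands the job in; it is judged then, once.
The state is a dict: "clock": time; "joints": joint angles; "dq": joint speeds; "joint_efforts": joint torques, N m; "position": TCP position; "ee_rot": TCP orientation; "force": force on the tool from outside, world axes, zero at the start; "ft_torque": the same for the moment, N m; "width": opening from 0.0 (shut) to 1.0 (fully open); "gripper_force": force on a finger pad.
Only numpy, scipy, OpenCV 4.12 (cv2) and the standard library are available. Lean on these libraries where they do the work, as an engineer would, in place of code of your own. Each camera call takes 0.05 s, during which the arm holds its last target. There are 200 camera calls.

TASK

On the studio bench an empty needlework scroll frame has tipped forward on its stand. Leave it leaning while you flip its steel kickstand back and down, over centre, until the spring snaps it home; then take the frame by its top roller, swing it upright and keep hold of the roller: it tips forward again if let go, so finish while holding it upright and still. Do not shift or knock over the jars and tools standing around.

Things in the scene. Friction and masses are not known exactly. Their poses are not given: they have to be found in the camera images.
- stand: Plywood plank with two small wooden cheeks, fixed to the bench: 240 mm along x (-100 to +140), 420 along y, 18 thick; two 53 mm stop posts at x -68, y +-128 mm. Origin: on the bench, below the middle of the frame's pivot line. x: from the stand's front to its back (away from the robot at yaw 0), y: left along the pivot line, which lies 50 mm above the bench; z up.
- frame (a joint): Lean of the 0.8 kg wooden frame about the pivot line, rad: 0 upright, positive leaning forward (top towards stand -x); starts on its stop at about 0.70. Two 20 mm square stiles at y +-128 mm, 224 mm tall from the pivot; cross slat at 85, roller at 210 mm; else open. Tips forward even from upright (3 N at the roller raises it); with kickstand down its foot meets the plank about 0.01 behind upright.
- roller: Top roller of the frame: plain round wooden bar, diameter 22 mm, 236 mm long between the stiles; it can turn stiffly about its own line. Origin at its middle on its centre line, 210 mm from the pivot line; its y axis runs along it. Can be gripped across its diameter from above at any lean: below it the frame is open for 100 mm.
- kickstand (a joint): Angle of the kickstand on the frame, rad: 0 folded up, parallel to the left stile; grows as the free end swings backwards (to stand +x) and down; 2.53 down at its stop, pointing back and down. A spring throws it to the nearer end; dead centre at about 1.25: let go before it, it snaps back to 0, after it, down to 2.53. Takes up to about 1.5 N at the foot.
- hub (a point): Centre of the kickstand's pivot, on a steel stub on the left (stand +y) stile: 175 mm left of the frame's middle, 85 mm from the pivot line along the stile. The kickstand turns about the stand's y direction here, in a plane 37 mm outside the stile's outer face.
- foot (a point): Centre of the kickstand's rubber foot, a 20 mm ball at the free end, 130 mm from the hub. Between hub and foot the leg is a straight round steel bar, diameter 10 mm.
- jar_a: Bystander, leave alone: glass paint jar, diameter 60, 75 mm high, on the plank's right back part; origin under its base.
- jar_b: Bystander, leave alone: glass paint jar, diameter 68, 85 mm high, right of the stand; origin under its base.
- tin: Bystander, leave alone: tin, diameter 66, 90 mm high, on the plank's back part near its middle; origin under its base.
- mug: Bystander, leave alone: white mug, diameter 80, 90 mm high, left of the stand; origin under its base.
- brush: Bystander, leave alone: brush lying in front of the stand.
- tape: Bystander, leave alone: cardboard ring of tape, diameter 90, 24 mm high, left in front of the stand; origin under its base.
- hammer: Bystander, leave alone: hammer lying right in front of the stand.

How it is judged:
By the outcome, as a careful person would: the job done as asked, in the order asked, and still so for the second after the job is handed in, while the arm keeps its last pose, push and grip.
It also fails if it takes over 58 s, if anything falls off the work surface, if the arm or the gripper's body presses on something with over 40 N, if the wrist force passes 120 N, or if a joint passes its speed limit or range.

## Working session

There is one attempt and no reset: what is moved stays moved. The work goes in short steps, Python scripts to look and compute and a tool call to move; the robot and the scene stay as the last step left them, time stands still between calls to the robot, and variables do not carry over. Pictures are saved under pics/ and viewed, at most 10 in all, crops included, and the job is handed in when it is done.

Besides the shell and the picture viewer there is one more tool, called after "Call:" by a JSON object that holds its "name" and its "arguments", one argument or row to a line. jog_arm: Moves the arm, as the interface text tells. Its arguments: {"type":"object","properties":{"rows":{"type":"array","items":{"type":"array"}},"newtons":{"type":"number"}},"required":["rows"]}

```bash
mkdir -p pics; cat > h.py <<'E'
import numpy as np,cv2
from cell import arm
def snap(n,f):
    d=arm.get_image(n); cv2.imwrite('pics/'+f,d['img'][:,:,::-1]); np.savez('pics/'+f+'.npz',**d); return d
def world(d,u,v,z=None):
    R=cv2.Rodrigues(np.array(d['rvec'],float))[0];t=np.array(d['tvec'],float).ravel()
    z=z or float(d['depth'][int(v),int(u)])
    c=np.array([(u-d['cx'])/d['fx']*z,(v-d['cy'])/d['fy']*z,z])
    return R.T@(c-t)
E
python3 - <<'E'
from h import *
for n in('top','side'):
    d=snap(n,n+'1.png'); 
s=arm.observe();print(s)
E
```

```text
{'clock': 0.1, 'joints': array([ 1.12340911,  0.43514803,  0.0249796 ,  1.57404562, -0.01163923,
        1.13399793, -0.07506051]), 'dq': array([ 0.0005792 , -0.00102251,  0.00062784, -0.00359943, -0.00036589,
        0.00110838,  0.00150762]), 'joint_efforts': array([ 4.62068478e-03, -6.69129539e+01,  9.88832898e-01, -3.15143752e+01,
       -6.04309654e-02,  3.75282147e-02,  6.54038104e-05]), 'position': array([ 0.21104216, -0.58777898,  0.2260115 ]), 'ee_rot': array([-3.09364789e+00, -5.38588565e-01,  5.43612424e-04]), 'force': array([ 0.65831308, -0.58369424, -0.20722579]), 'ft_torque': array([ 0.02812743, -0.01754541, -0.06403507]), 'gripper_force': 0.0, 'width': 0.9972991085282873}
```

View pics/top1.png

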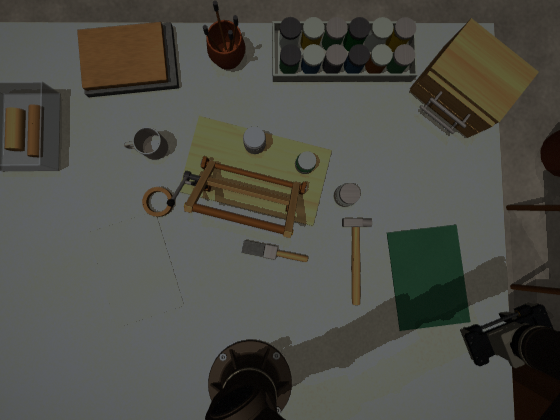

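View pics/side1.png

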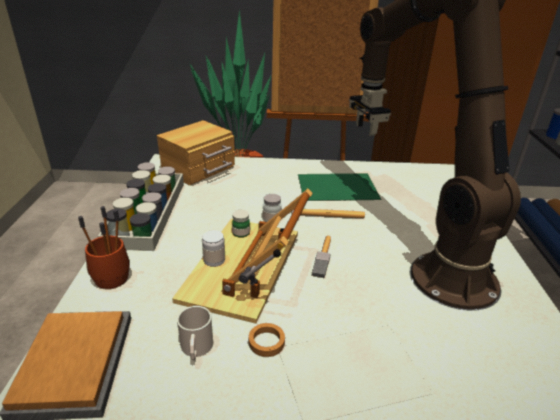

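The top view shows the frame leaning toward the robot, with the roller running from (190,208) to (290,231). The kickstand is at left, with its hub near (190,180) and its foot near (171,203). The tape sits beneath and left of the foot at (157,201), and the mug is at (150,143).

```bash
python3 - <<'E'
from h import *
d=np.load('pics/top1.png.npz')
c=d['img'][115:245,120:350,::-1]
cv2.imwrite('pics/crop1.png',cv2.resize(c,None,fx=3.4,fy=3.4,interpolation=cv2.INTER_CUBIC))
for n,u,v in [('rollL',196,210),('rollM',240,221),('rollR',284,231),('foot',171,203),('leg',180,190),('hub',190,178),('tape',145,201),('tape',157,189),('mug',150,131),('mugr',164,143),('tin',255,135),('jarA',307,158),('jarB',348,191),('plTL',200,119),('plTR',329,153),('plBR',316,222),('plBR2',313,218)]:
    print(n,world(d,u,v).round(3))
print(d['fx'],d['tvec'])
E
```

```text
rollL [0.503 0.121 0.218]
rollM [0.474 0.011 0.217]
rollR [ 0.448 -0.098  0.218]
foot [0.521 0.181 0.223]
leg [0.559 0.171 0.166]
hub [0.597 0.154 0.119]
tape [0.543 0.305 0.022]
tape [0.579 0.27  0.022]
mug [0.748 0.283 0.052]
mugr [0.713 0.244 0.044]
tin [ 0.72  -0.027  0.104]
jarA [ 0.655 -0.175  0.092]
jarB [ 0.56  -0.293  0.082]
plTL [0.793 0.142 0.016]
plTR [ 0.683 -0.251  0.022]
plBR [ 0.474 -0.21   0.   ]
plBR2 [ 0.485 -0.198  0.023]
387.2746267126792 [-0.07190055  0.52548112  1.15429543]
```

View pics/crop1.png

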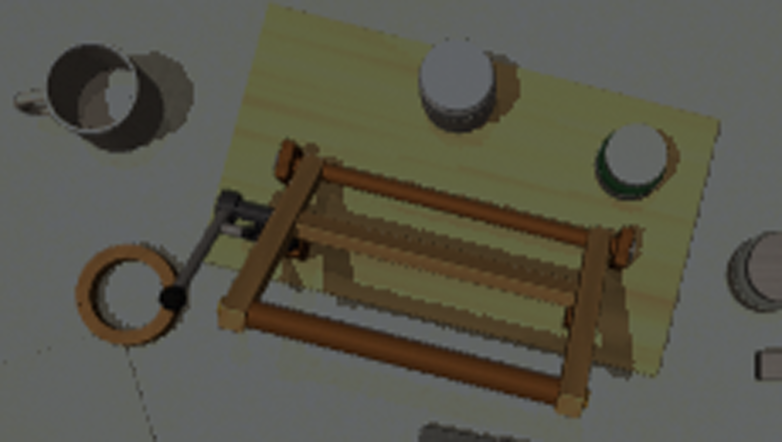

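Fitting the stand gives its origin at about (0.605, -0.019), yaw about -0.246, and the foot at about (0.515, 0.184, 0.214). I'll close the fingers, go over, and come down in front of the foot.

Call:
{"name": "jog_arm", "arguments": {
  "rows": [
    [[3, 6, 5], [0, 0, 8], 0],
    [[6, 12, 10], [0, 0, 16], 0],
    [[9, 18, 15], [0, 0, 24], 0],
    [[12, 24, 19], [0, 0, 32], 0],
    [[15, 30, 19], [0, 0, 40], 0],
    [[18, 36, 19], [0, 0, 48], 0],
    [[21, 42, 19], [0, 0, 56], 0],
    [[23, 48, 19], [0, 0, 56], 0]
  ],
  "newtons": 20
}}

```text
clock: 1.1
position: [0.4087, -0.1839, 0.4125]
ee_rot: [2.478, 1.931, 0.0]
force: [1.5, -0.6, -0.2]
width: 0.18
gripper_force: 0.0
```

Call:
{"name": "jog_arm", "arguments": {
  "rows": [
    [[0.5, 6, 0], [0, 0, 0], 0],
    [[0.8, 12, 0], [0, 0, 0], 0],
    [[1, 18, 0], [0, 0, 0], 0],
    [[1.4, 24, 0], [0, 0, 0], 0],
    [[1.8, 31, 0], [0, 0, 0], 0],
    [[1.8, 31, -4], [0, 0, 0], 0],
    [[1.8, 31, -9], [0, 0, 0], 0],
    [[1.8, 31, -14], [0, 0, 0], 0]
  ]
}}

```text
clock: 2.1
position: [0.4259, 0.1243, 0.2708]
ee_rot: [2.479, 1.929, 0.0]
force: [0.8, -0.4, -0.1]
width: 0.003
gripper_force: 0.0
```

```bash
python3 - <<'E'
from h import *
s=arm.observe();print(s['position'],s['ee_rot'],s['joints'].round(2),s['width'])
T=np.eye(4);T[:3,:3]=cv2.Rodrigues(s['ee_rot'])[0];T[:3,3]=s['position']
d=snap('wrist','w1.png')
M=T@np.array(d['mount']);R=M[:3,:3];np.save('pics/M.npy',M)
def proj(p):
    c=R.T@(np.array(p)-M[:3,3]);return (d['fx']*c[0]/c[2]+d['cx'],d['fy']*c[1]/c[2]+d['cy'],c[2])
print('foot',proj([.515,.184,.214]),'hub',proj([.595,.164,.115]),'roller',proj([.476,.014,.21]))
E
```

```text
[0.42592852 0.12427028 0.27075284] [2.47911541e+00 1.92918375e+00 3.66165932e-04] [ 0.26  0.17 -0.74  1.88  0.13  1.14 -0.78] 0.0032969254697370032
foot (np.float64(390.216448010281), np.float64(116.26629855802848), np.float64(0.20568224500055013)) hub (np.float64(441.0290949920428), np.float64(117.57981431107406), np.float64(0.30045051074717644)) roller (np.float64(372.97184980461157), np.float64(332.1929653998267), np.float64(0.2596705290327024))
```

View pics/w1.png

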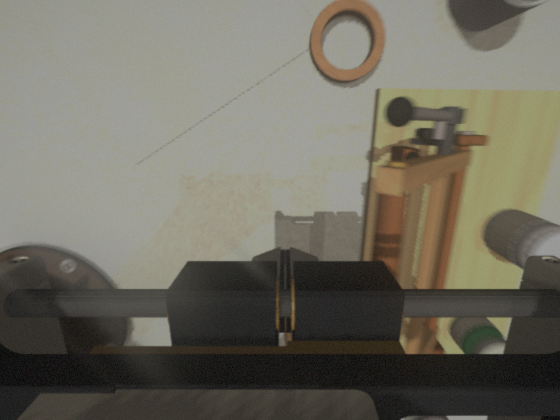

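The wrist view shows the foot at (401,112) and the hub at (455,115). That puts the foot about 6 mm further along +x than I estimated. The arm lagged its target, so I'll let it settle.

Call:
{"name": "jog_arm", "arguments": {
  "rows": [
    [[0, 0, 0], [0, 0, 0], 0],
    [[0, 0, 0], [0, 0, 0], 0]
  ]
}}

```text
clock: 2.4
position: [0.4273, 0.1248, 0.2743]
ee_rot: [2.479, 1.928, 0.004]
force: [-1.0, -0.2, -0.4]
width: 0.005
gripper_force: 0.0
```

Call:
{"name": "jog_arm", "arguments": {
  "rows": [
    [[1.5, 3, 0], [0, 0, 0], 0],
    [[2.5, 5.5, 0], [0, 0, 0], 0],
    [[3.6, 7.6, 0], [0, 0, 0], 0],
    [[3.6, 7.6, -3], [0, 0, 0], 0],
    [[3.6, 7.6, -6], [0, 0, 0], 0],
    [[3.6, 7.6, -8], [0, 0, 0], 0],
    [[3.6, 7.6, -8], [0, 0, 0], 0],
    [[3.6, 7.6, -8], [0, 0, 0], 0]
  ]
}}

```text
clock: 3.4
position: [0.4633, 0.2008, 0.1941]
ee_rot: [2.48, 1.928, 0.004]
force: [0.5, 0.6, -0.3]
width: 0.003
gripper_force: 0.0
```

```bash
python3 - <<'E'
from h import *
s=arm.observe();print(s['position'],s['ee_rot'],s['joints'].round(2),s['force'])
d=snap('wrist','w2.png')
snap('side','s2.png')
E
```

```text
[0.46328118 0.20078974 0.19410956] [2.47968999 1.92785407 0.0040831 ] [ 0.06  0.37 -0.73  1.86  0.29  1.02 -1.05] [ 0.46775867  0.56395192 -0.27026972]
```

View pics/w2.png

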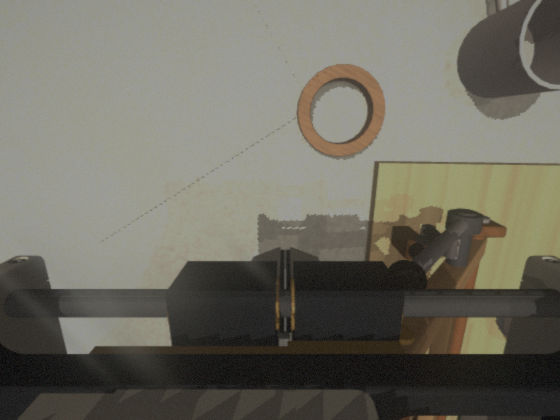

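```bash
python3 - <<'E'
from h import *
d=np.load('pics/w2.png.npz');M=d['mount']
T=np.eye(4);T[:3,:3]=cv2.Rodrigues(np.array([2.48,1.928,.004]))[0];T[:3,3]=[.4633,.2008,.1941]
for u,v in [(406,272),(410,268),(400,280)]:
    z=float(d['depth'][v,u]);c=np.array([(u-d['cx'])/d['fx']*z,(v-d['cy'])/d['fy']*z,z,1])
    print(z,(M@c).round(4),(T@M@c).round(4))
E
```

```text
0.1480422466993332 [ 0.0068  0.0594 -0.0253  1.    ] [0.5225 0.1927 0.2195 1.    ]
0.15037377178668976 [ 0.0076  0.0623 -0.0226  1.    ] [0.5255 0.1928 0.2169 1.    ]
0.1485254019498825 [ 0.0029  0.0567 -0.026   1.    ] [0.5189 0.1896 0.2202 1.    ]
```

The foot sits about 6 mm left of the finger centre line and 29 mm ahead of the finger face. I'll push along its arc with a small lateral correction.

Call:
{"name": "jog_arm", "arguments": {
  "rows": [
    [[0.9, 0.4, 0], [0, 0, 0], 0],
    [[2.6, 0, 0], [0, 0, 0], 0],
    [[4.5, -0.5, 1.2], [0, 0, 0], 0],
    [[6.0, -0.9, 2.0], [0, 0, 0], 0],
    [[7.4, -1.2, 2.5], [0, 0, 0], 0],
    [[8.9, -1.6, 2.9], [0, 0, 0], 0],
    [[10.8, -2.1, 3.1], [0, 0, 0], 0],
    [[12.8, -2.6, 3.0], [0, 0, 0], 0]
  ]
}}

```text
clock: 4.5
position: [0.5915, 0.1737, 0.2223]
ee_rot: [2.48, 1.928, 0.0]
force: [-0.2, -0.4, 1.0]
width: 0.006
gripper_force: 0.3
```

```bash
python3 - <<'E'
from h import *
s=arm.observe();print(s['position'],s['force'],s['joints'].round(2))
d=snap('wrist','w3.png');t=snap('side','s3.png')
a=d['img'][:,:,::-1];b=cv2.resize(t['img'][150:330,170:350,::-1],(420,420))
cv2.imwrite('pics/c3.png',cv2.resize(np.hstack([a,b]),(800,343)))
E
```

```text
[0.59152733 0.17373365 0.22233923] [-0.19886809 -0.35128842  0.97727313] [ 0.08  0.51 -0.68  1.56  0.34  1.19 -0.91]
```

View pics/c3.png

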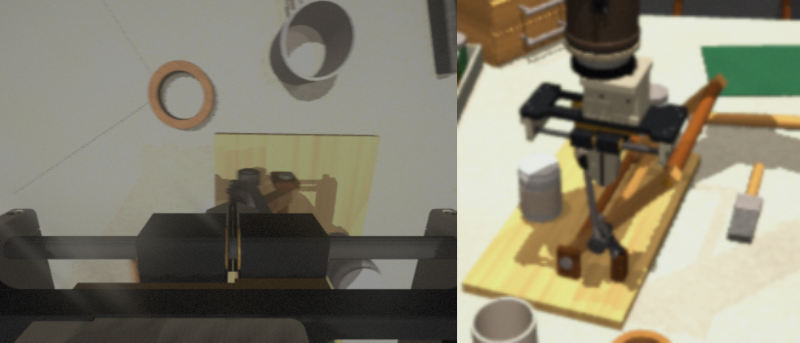

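The kickstand is now about vertical and is riding ahead of the finger. I'll continue past dead centre.

Call:
{"name": "jog_arm", "arguments": {
  "rows": [
    [[1.9, -0.5, -0.5], [0, 0, 0], 0],
    [[3.9, -1, -1.2], [0, 0, 0], 0],
    [[5.3, -1.3, -2.0], [0, 0, 0], 0],
    [[6.8, -1.7, -2.8], [0, 0, 0], 0],
    [[8, -2, -3], [0, 0, 0], 0],
    [[8, -2, -3], [0, 0, 0], 0],
    [[8, -2, -3], [0, 0, 0], 0]
  ]
}}

```text
clock: 5.48
position: [0.6699, 0.1547, 0.1926]
ee_rot: [-2.479, -1.929, -0.001]
force: [-0.8, 1.2, -0.0]
width: 0.002
gripper_force: 0.0
```

```bash
python3 - <<'E'
from h import *
s=arm.observe();print(s['position'],s['force'])
d=snap('wrist','w4.png');t=snap('side','s4.png')
a=d['img'][:,:,::-1];b=cv2.resize(t['img'][150:330,170:350,::-1],(420,420))
cv2.imwrite('pics/c4.png',cv2.resize(np.hstack([a,b]),(800,343)))
E
```

```text
[0.66987716 0.15473043 0.19260279] [-0.80988358  1.16220633 -0.00427959]
```

View pics/c4.png

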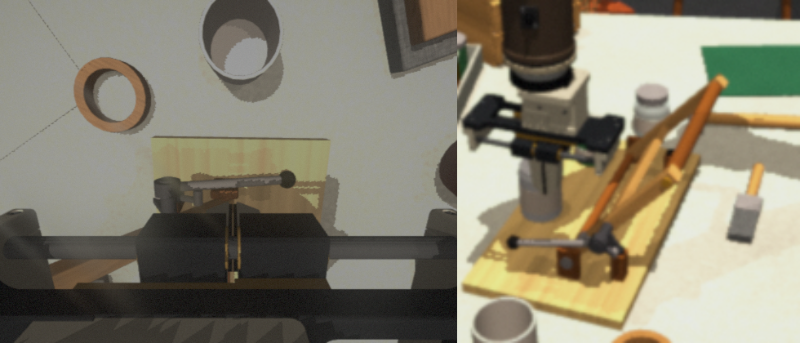

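The kickstand has snapped down and points backward, and the frame is still leaning. Next I'll rise, open, and move above the middle of the roller.

Call:
{"name": "jog_arm", "arguments": {
  "rows": [
    [[0, 0, 5], [0, 0, 0], 0.3],
    [[0, 0, 10], [0, 0, 0], 1],
    [[-3.5, -3, 12], [0, 0, 0], 1],
    [[-7.5, -6, 12], [0, 0, 0], 1],
    [[-11.5, -9, 12], [0, 0, 0], 1],
    [[-15.5, -12, 12], [0, 0, 0], 1],
    [[-19, -14, 12], [0, 0, 0], 1],
    [[-19, -14, 12], [0, 0, 0], 1]
  ]
}}

```text
clock: 6.58
position: [0.478, 0.0126, 0.3129]
ee_rot: [2.48, 1.924, -0.002]
force: [0.5, -0.6, 0.2]
width: 0.83
gripper_force: 0.0
```

```bash
python3 - <<'E'
from h import *
s=arm.observe();print(s['position'],s['ee_rot'],s['force'],s['width'],s['joints'].round(2))
d=snap('wrist','w5.png')
M=np.array(d['mount']);T=np.eye(4);T[:3,:3]=cv2.Rodrigues(s['ee_rot'])[0];T[:3,3]=s['position']
v,u=np.mgrid[0:420,0:560];z=d['depth']
P=np.stack([(u-d['cx'])/d['fx']*z,(v-d['cy'])/d['fy']*z,z,np.ones_like(z)],-1)@(T@M).T
psi=-.246;X=P[...,0]-.612;Y=P[...,1]+.014
xs=X*np.cos(psi)+Y*np.sin(psi);ys=-X*np.sin(psi)+Y*np.cos(psi)
for lo in(-.08,-.04,0,.04,.08):
  m=(z>0)&(P[...,2]>.208)&(P[...,2]<.24)&(ys>lo-.015)&(ys<lo+.015)&(abs(xs+.135)<.04)
  if m.sum()>5: print(lo,m.sum(),np.percentile(xs[m],[2,50,98]).round(4),P[...,2][m].max().round(4))
E
```

```text
[0.47798308 0.01262714 0.31289257] [ 2.48002956e+00  1.92439645e+00 -2.06732848e-03] [ 0.51908154 -0.56471235  0.2151942 ] 0.8295970412099987 [ 0.47  0.2  -0.72  1.74  0.14  1.26 -0.54]
-0.08 326 [-0.146  -0.1356 -0.1253] 0.2226
-0.04 735 [-0.1455 -0.1354 -0.1245] 0.2226
0 846 [-0.1449 -0.1344 -0.1239] 0.2228
0.04 966 [-0.1443 -0.1335 -0.1233] 0.2228
0.08 1096 [-0.1428 -0.1326 -0.1222] 0.2231
```

View pics/w5.png

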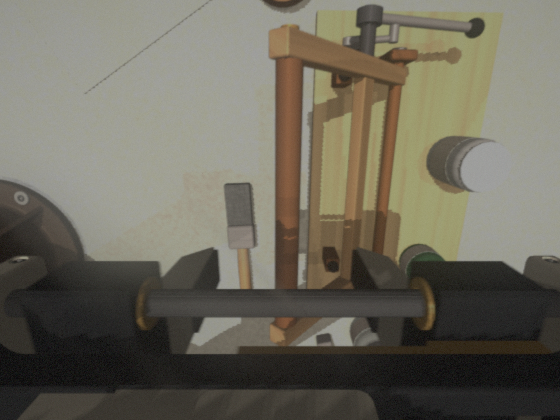

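The roller lies across the open fingers, centred to within 2 mm. I'll descend 12 cm with a 1° yaw correction and grip.

Call:
{"name": "jog_arm", "arguments": {
  "rows": [
    [[0.2, 0, -3], [0, 0, -1], 1],
    [[0.2, 0, -7], [0, 0, -1], 1],
    [[0.2, 0, -10], [0, 0, -1], 1],
    [[0.2, 0, -12], [0, 0, -1], 1],
    [[0.2, 0, -12], [0, 0, -1], 1],
    [[0.2, 0, -12], [0, 0, -1], 0.25],
    [[0.2, 0, -12], [0, 0, -1], 0.2],
    [[0.2, 0, -12], [0, 0, -1], 0.15]
  ],
  "newtons": 25
}}

```text
clock: 7.62
position: [0.4826, 0.0142, 0.193]
ee_rot: [2.496, 1.906, 0.002]
force: [-0.2, -0.8, -0.3]
width: 0.721
gripper_force: 0.0
```

Call:
{"name": "jog_arm", "arguments": {
  "rows": [
    [[0, 0, 0], [0, 0, 0], 0.1],
    [[0, 0, 0], [0, 0, 0], 0],
    [[0, 0, 0], [0, 0, 0], 0],
    [[0, 0, 0], [0, 0, 0], 0]
  ]
}}

```text
clock: 8.12
position: [0.4822, 0.0141, 0.1923]
ee_rot: [2.497, 1.907, -0.0]
force: [-0.2, 0.5, -0.1]
width: 0.288
gripper_force: 0.0
```

Call:
{"name": "jog_arm", "arguments": {
  "rows": [
    [[0, 0, 0], [0, 0, 0], 0],
    [[0, 0, 0], [0, 0, 0], 0],
    [[0, 0, 0], [0, 0, 0], 0]
  ]
}}

```text
clock: 8.5
position: [0.4816, 0.0143, 0.1922]
ee_rot: [-2.496, -1.907, 0.001]
force: [-4.1, 1.8, 2.9]
width: 0.232
gripper_force: 25.0
```

The roller is gripped at about 21 mm. I'll swing along the arc of radius 210 mm with the tool kept vertical, first to a lean of 0.4.

Call:
{"name": "jog_arm", "arguments": {
  "rows": [
    [[0.8, -0.2, 0.7], [0, 0, 0], 0],
    [[1.6, -0.4, 1.3], [0, 0, 0], 0],
    [[2.5, -0.7, 1.85], [0, 0, 0], 0],
    [[3.3, -0.9, 2.4], [0, 0, 0], 0],
    [[4.2, -1.1, 2.85], [0, 0, 0], 0],
    [[5.2, -1.4, 3.3], [0, 0, 0], 0],
    [[5.2, -1.4, 3.3], [0, 0, 0], 0]
  ]
}}

```text
clock: 9.38
position: [0.5357, -0.0002, 0.2263]
ee_rot: [2.496, 1.905, 0.002]
force: [-5.8, -0.5, 6.8]
width: 0.229
gripper_force: 25.0
```

Call:
{"name": "jog_arm", "arguments": {
  "rows": [
    [[1.0, -0.25, 0.45], [0, 0, 0], 0],
    [[1.9, -0.5, 0.8], [0, 0, 0], 0],
    [[2.8, -0.75, 1.1], [0, 0, 0], 0],
    [[3.8, -1, 1.35], [0, 0, 0], 0],
    [[4.8, -1.3, 1.55], [0, 0, 0], 0],
    [[5.8, -1.6, 1.65], [0, 0, 0], 0],
    [[6.5, -1.75, 1.7], [0, 0, 0], 0],
    [[6.5, -1.75, 1.7], [0, 0, 0], 0]
  ]
}}

```text
clock: 10.38
position: [0.5994, -0.0175, 0.2419]
ee_rot: [-2.496, -1.907, 0.001]
force: [0.9, 1.1, -13.1]
width: 0.228
gripper_force: 25.0
```

```bash
python3 - <<'E'
from h import *
s=arm.observe();print(s['position'],s['force'],s['ft_torque'],s['width'])
d=snap('side','s6.png');t=snap('top','t6.png');a=cv2.resize(d['img'][130:340,160:370,::-1],(400,400))
b=cv2.resize(t['img'][100:260,170:330,::-1],(400,400))
cv2.imwrite('pics/c6.png',np.hstack([a,b]))
# pivot line / posts in stand frame: stile surface points from the side cam, height vs x' fit
z=d['depth'];v,u=np.mgrid[0:420,0:560];R=cv2.Rodrigues(np.array(d['rvec'],float))[0]
P=(np.stack([(u-d['cx'])/d['fx']*z,(v-d['cy'])/d['fy']*z,z],-1)-np.ravel(d['tvec']))@R
psi=-.262;X=P[...,0]-.612;Y=P[...,1]+.014
xs=X*np.cos(psi)+Y*np.sin(psi);ys=-X*np.sin(psi)+Y*np.cos(psi)
for h in np.arange(.08,.28,.02):
  m=(z>0)&(abs(P[...,2]-h)<.01)&(abs(ys-.136)<.012)&(abs(xs)<.1)
  if m.sum()>4: print(h.round(2),m.sum(),np.percentile(xs[m],[5,50,95]).round(4))
E
```

```text
[ 0.59940923 -0.01747357  0.2418807 ] [  0.92721682   1.12678325 -13.06523787] [ 0.23896095 -0.21103763 -0.05186745] 0.2283476173180147
0.08 60 [-0.0699 -0.0056  0.0077]
0.1 7 [-0.0112 -0.0065 -0.0001]
0.12 23 [-0.0389 -0.0211 -0.0082]
0.14 67 [-0.0294 -0.0112  0.0012]
0.16 52 [-0.0166 -0.0081  0.0024]
0.18 56 [-0.0178 -0.01    0.001 ]
0.2 57 [-0.0188 -0.0108  0.0006]
0.22 53 [-0.0195 -0.0116 -0.0022]
0.24 58 [-0.0217 -0.0151 -0.0038]
0.26 57 [-0.0228 -0.0156 -0.0048]
```

View pics/c6.png

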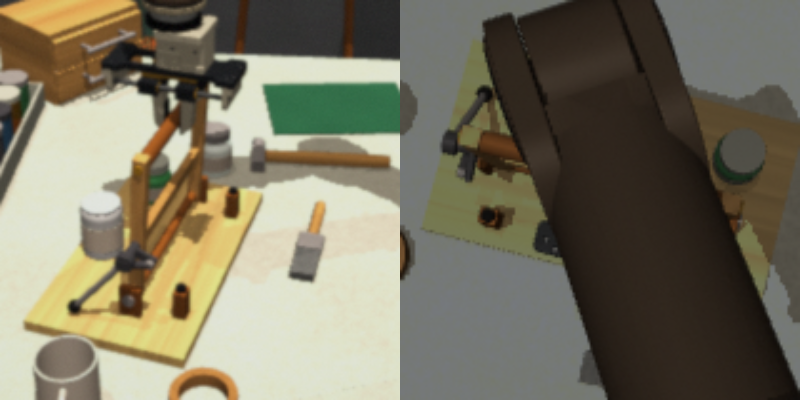

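The frame is nearly upright, with a lean of about 0.065, and the kickstand is still down. I'm pulling up 13 N too high, so I'll lower 1.5 mm and advance gently.

Call:
{"name": "jog_arm", "arguments": {
  "rows": [
    [[0.4, -0.1, -0.1], [0, 0, 0], 0],
    [[0.8, -0.2, -0.15], [0, 0, 0], 0],
    [[0.8, -0.2, -0.15], [0, 0, 0], 0],
    [[0.8, -0.2, -0.15], [0, 0, 0], 0]
  ]
}}

```text
clock: 10.98
position: [0.608, -0.0197, 0.242]
ee_rot: [2.496, 1.905, 0.002]
force: [-0.7, -1.7, 5.6]
width: 0.232
gripper_force: 25.0
```

Call:
{"name": "jog_arm", "arguments": {
  "rows": [
    [[0.2, -0.05, 0], [0, 0, 0], 0],
    [[0.4, -0.1, 0], [0, 0, 0], 0],
    [[0.4, -0.1, 0], [0, 0, 0], 0],
    [[0.4, -0.1, 0], [0, 0, 0], 0]
  ]
}}

```text
clock: 11.48
position: [0.6119, -0.0207, 0.242]
ee_rot: [2.496, 1.905, 0.002]
force: [-1.6, -1.8, 6.4]
width: 0.231
gripper_force: 25.0
```

Call:
{"name": "jog_arm", "arguments": {
  "rows": [
    [[0.15, -0.05, 0], [0, 0, 0], 0],
    [[0.3, -0.1, 0], [0, 0, 0], 0],
    [[0.3, -0.1, 0], [0, 0, 0], 0],
    [[0.3, -0.1, 0], [0, 0, 0], 0]
  ]
}}

```text
clock: 11.98
position: [0.6149, -0.0215, 0.2421]
ee_rot: [2.496, 1.905, 0.002]
force: [-1.3, -1.5, 6.8]
width: 0.233
gripper_force: 25.0
```

```bash
python3 - <<'E'
from h import *
s=arm.observe();print(s['position'],s['force'],s['ft_torque'],s['dq'].round(3))
d=snap('side','s7.png')
z=d['depth'];v,u=np.mgrid[0:420,0:560];R=cv2.Rodrigues(np.array(d['rvec'],float))[0]
P=(np.stack([(u-d['cx'])/d['fx']*z,(v-d['cy'])/d['fy']*z,z],-1)-np.ravel(d['tvec']))@R
psi=-.262;X=P[...,0]-.612;Y=P[...,1]+.014
xs=X*np.cos(psi)+Y*np.sin(psi);ys=-X*np.sin(psi)+Y*np.cos(psi)
H=[];C=[]
for h in np.arange(.155,.266,.01):
  m=(z>0)&(abs(P[...,2]-h)<.007)&(abs(ys-.136)<.009)&(abs(xs)<.03)
  H.append(h);C.append(np.percentile(xs[m],[5,50,95]))
C=np.array(C);print(C.round(4));print('lean',-np.polyfit(H,C,1)[0])
m=(z>0)&(P[...,2]<.06)&(P[...,2]>.02)&(abs(ys-.18)<.02)&(xs>.05)&(xs<.13)
print('foot',m.sum(),P[m][:,2].min(),P[m][:,2].max(),np.median(xs[m]))
E
```

```text
[ 0.6148558  -0.0215455   0.24206346] [-1.31983948 -1.51006572  6.7661178 ] [-0.46122994  0.16471364  0.0579874 ] [ 0.001 -0.001  0.    -0.001  0.001 -0.     0.001]
[[-0.0079 -0.0001  0.0102]
 [-0.0076 -0.0003  0.0104]
 [-0.0077 -0.0015  0.0098]
 [-0.0076  0.0011  0.0097]
 [-0.0072  0.0018  0.0113]
 [-0.0076  0.0001  0.0103]
 [-0.0068  0.0001  0.01  ]
 [-0.0066  0.0015  0.0092]
 [-0.0066  0.0019  0.0119]
 [-0.007   0.0026  0.0123]
 [-0.0068  0.0013  0.0107]
 [-0.0064  0.0017  0.0105]]
lean [-0.01248892 -0.02329568 -0.01020034]
foot 77 0.020014729270114384 0.05972262911236184 0.06973333854390036
```

Call:
{"name": "jog_arm", "arguments": {
  "rows": [
    [[-0.2, 0.05, 0], [0, 0, 0], 0],
    [[-0.2, 0.05, 0], [0, 0, 0], 0],
    [[-0.2, 0.05, 0], [0, 0, 0], 0],
    [[-0.2, 0.05, 0], [0, 0, 0], 0],
    [[-0.2, 0.05, 0], [0, 0, 0], 0],
    [[-0.2, 0.05, 0], [0, 0, 0], 0],
    [[-0.2, 0.05, 0], [0, 0, 0], 0],
    [[-0.2, 0.05, 0], [0, 0, 0], 0]
  ]
}}

```text
clock: 13.02
position: [0.6129, -0.021, 0.2421]
ee_rot: [2.496, 1.905, 0.002]
force: [-1.2, -2.1, 5.2]
width: 0.234
gripper_force: 25.0
```

```bash
python3 - <<'E'
from h import *
d=snap('side','s8.png');cv2.imwrite('pics/c8.png',cv2.resize(d['img'][130:360,160:390,::-1],(500,500)))
s=arm.observe();print(s['position'],s['force'],s['width'],s['gripper_force'],abs(s['dq']).max())
E
```

```text
[ 0.61287556 -0.02097799  0.24205033] [-1.35407497 -1.3123334   6.24372043] 0.2270374777363994 25.001218914985657 0.001436679511196662
```

View pics/c8.png

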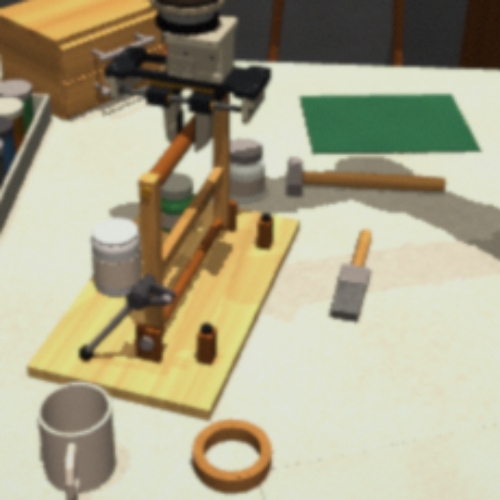

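The frame is upright with the roller held, the kickstand is down, and the jars, mug, tape, brush and hammer all look undisturbed.

```bash
python3 -c "
from cell import arm
print(arm.sign_off())"
```

```text
the job is handed in; nothing more can be done
None
```

I handed the job in at about 13 s: the kickstand snapped down while the frame leaned, the frame is upright (within about 0.01 rad) and held still by its roller, and the bystanders look unmoved in the last image.

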